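# Screw the lid on the coffee-capsule jar

## Robot

A 6-joint arm with a two-finger parallel gripper is mounted at the origin on a cart in front of the work surface, level with it; the furniture and walls round the work are solid. World frame = base frame: x ahead of the robot, y to its left, z up, the work surface at z = 0. Lengths are in m, angles in rad, forces in N, time in s.
With the tool pointing down it reaches from about 0.375 to 0.75 m from the base axis. Payload 9 kg.
Tool frame: the origin (TCP) lies at the very end of the fingers, on their centre line; the grasp point (between the pads) lies behind it (bot.grasp_offset is the z of the grasp point in the tool frame, in m); z points along the fingers, y is the direction in which the jaws open and shut (so a half turn about z gives the same grasp; the last joint's range is limited). The gripper opens to 85 mm and grips with 20 to 120 N. Pads are 22 mm wide; open, the fingers measure 114 mm over their backs; the gripper's body (76 mm by 85 mm) begins 54 mm behind the grasp point. The pads swing forward as they close: fully open they stand 13 mm farther back than shut.
Start: joints at [0.91, 0.104, 0.097, 1.564, 0, 1.353], TCP at [0.257, 0.542, 0.231] pointing down, gripper open.
Joint ranges: [-2.99, 2.99], [-0.84, 1.86], [-1.1, 1.16], [-1.84, 2.11], [-1.51, 1.56], [-3.14, 3.14]. Speed limits (rad/s): [2.22, 2.22, 2.57, 3.14, 3.14, 3.14].

## Interface

Orientations are given as a unit quaternion [w, x, y, z].
In Python, from rig import bot, imaging gives the robot as it stands.
- The arm moves only by the tool step_arm, never from a script. Its argument "motion" is one flat list of numbers, 5 for each row, row after row: the shift along the tool's x, y, z in m, then the turn about the tool's z in rad, then the opening, from 0 (shut) to 1 (fully open). In form: [dx, dy, dz, spin, grip, dx, dy, dz, spin, grip, ...]. A call has 1 to 10 rows; each row shifts and turns the commanded pose from where the row before left it, along the tool's axes as they then stand; what a row does not reach is not made up. A row lasts 1/10 s, in which the tool goes at most 50 mm and 8.59 degrees, less where a joint would pass 70% of its speed; a pose out of reach is approached as far as the arm can. A call is refused whole if a number of a shift passes 0.05 or a number of a turn 0.15, either way. A call with a gripper value outside its range is refused whole. The fingers move at their own pace and stop on an object; "force" is the grip in N (left out, the last holds). Time passes only in rows, so rows that do not move let the fingers close. It gives the time, the measured TCP pose, the force and the opening at its end, in the units of the state.
- bot.state(): the state, without advancing time (a new reading comes with each control period).
- imaging.capture(name): name is "side" or "top"; returns a dict with "image" (480x640x3 uint8, blue, green, red), "fx", "fy", "cx", "cy" (pixels), "rvec" (rotation vector, rad) and "tvec" (3), from world to camera coordinates, as OpenCV has them. Camera axes: x right, y down, z forward; pixel columns grow to the right and rows downward; lengths in m; the calibration is good to about 2 mm. A picture is of the moment at which its call begins. There is no depth.
- bot.close_job(): hands the job in, once; it reports no verdict.
The state is a dict: "time": time; "q": joint angles; "qvel": joint speeds; "tau": joint torques, N m; "ee_pos": TCP position; "ee_rot": TCP orientation; "force": force on the tool from outside, world axes, zero at the start; "ft_torque": the same for the moment, N m; "finger_gap": finger opening in m.
Only numpy, scipy, OpenCV 4.12 (cv2) and the standard library are available. Lean on these libraries where they do the work, as an engineer would, in place of code of your own. Each camera call takes 0.05 s, during which the arm holds its last target. There are 200 camera calls.

## Task

Screw the steel lid onto the white storage jar so that the coffee capsules keep fresh: set it level on the neck, turn it back anticlockwise until it drops into the start of the thread, then turn it clockwise until it is fully home and stays down on its seal ring by itself. Leave the jar standing about where it is, and do not disturb the mug, the salt shaker or the teaspoon.

Things in the scene. Friction and masses are not known exactly. Their poses are not given: they have to be found in the camera images.
- jar_mouth (a point): white stoneware jar of coffee capsules, 2.2 kg, loose on the worktop on rubber feet; the point: centre of its open mouth, in the rim's plane, 104 mm above the worktop; z up its axis. Neck 50 mm in diameter, 19 mm high, 2.5 mm bevel at the rim; below it a body 100 mm in diameter.
- jar_shoulder (a point): point on the jar's axis at the foot of the neck, 85 mm up. Right-handed thread on the neck: 3 equal ramps, 60 mm outside diameter; clockwise from above each falls 4.8 mm in 70 degrees, runs level for 20 and ends at an upright stop rib 17 mm high; after the rib a 24 degree gap, open from above, then the next ramp's start. The angle of the gaps is not given: feel for them.
- jar_seal (a point): point on the jar's axis level with the top of the grey seal ring that lies round the foot of the neck (70 mm outside diameter, 4 mm above the shoulder). The ring is springy: 2.5 N per mm, at most 3.6 mm; the lid's skirt lands on it.
- lid_center (a point): the jar's loose steel lid, a knurled cap 68 mm in diameter, 26 mm high, 80 g, lying open side down; the point: its centre, half-way up (13 mm); z up. In its skirt (63 mm inside) are 3 round lugs, 4.4 mm thick, 120 degrees apart, 1.5 mm clear of the neck; angle not given. With the lugs on top of the ramps the point lies 2 to 8 mm above jar_mouth, highest at the ramp starts; on ribs 10 mm.
- lid_foot (a point): centre of the lid's open underside, 13 mm below lid_center. On top of the ramps, clockwise only runs the lugs against the ribs; anticlockwise leads to the gaps, where lid_center drops to 2 mm below jar_mouth (skirt on the free seal ring). From there 80 to 105 degrees clockwise draw it to 4.5 to 5 mm below, up to the ribs; friction then holds it. Merely pressed down, it springs back.
- mug_center (a point): mug, 78 mm in diameter, 101 mm high, a bystander; the point is inside it, 50 mm above the worktop
- salt_center (a point): salt shaker, 44 mm in diameter, 90 mm high, a bystander; its centre, 45 mm above the worktop
- spoon_center (a point): teaspoon lying on the worktop, 132 mm long, a bystander; its centre, 4 mm above the worktop
Mind the look-alikes: they are no part of the job. Of the things shaped like the part that bears lid_center, the bare steel one is meant.

How it is judged:
By the outcome, as a careful person would: the job done as asked, in the order asked, and still so for the second after the job is handed in, with the robot touching nothing.
It also fails if it takes over 64 s, if anything falls off the work surface, if the arm or the gripper's body presses on something with over 40 N, if the wrist force passes 120 N, or if a joint passes its speed limit or range.

## Working session

There is one attempt and no reset: what is moved stays moved. The work goes in short steps, Python scripts to look and compute and a tool call to move; the robot and the scene stay as the last step left them, time stands still between calls to the robot, and variables do not carry over. Pictures are saved under pics/ and viewed, about 8 in all and at most 12, crops included, and the job is handed in when it is done.

Besides the shell and the picture viewer there is one more tool, called by a JSON object that holds its "method" and its "body", one argument or row to a line. step_arm: Moves the arm, as the interface text tells. Its arguments: {"type":"object","properties":{"motion":{"type":"array","items":{"type":"number"}},"force":{"type":"number"}},"required":["motion"]}

```bash
mkdir -p pics; ls; python3 - <<'E'
from rig import bot, imaging
import cv2,pickle
s=bot.state();print(s,bot.grasp_offset)
c={n:imaging.capture(n) for n in("top","side")}
pickle.dump(c,open('cap0.pkl','wb'))
for n in c:
    cv2.imwrite(f'pics/{n}0.png',c[n]['image']);print(n,{k:v for k,v in c[n].items() if k!='image'})
E
```

```text
pics
{'time': 0.0, 'q': array([9.10302714e-01, 1.04670017e-01, 9.64417601e-02, 1.56394785e+00,
       1.59247248e-05, 1.35310020e+00]), 'qvel': array([ 0.00172579, -0.00080743, -0.00057051,  0.00102319,  0.00045995,
        0.00079934]), 'tau': array([ 1.37870869e-03, -5.56932700e+01,  5.03648078e+01,  1.70721381e-02,
       -3.29933864e-04, -4.07785933e-06]), 'ee_pos': array([0.25683919, 0.54184905, 0.23052436]), 'ee_rot': array([-3.00493533e-04,  2.19594391e-01,  9.75591014e-01, -6.21060332e-04]), 'force': array([-0.47142358,  0.51742956, -0.43289237]), 'ft_torque': array([-0.02117686,  0.01285067, -0.01676631]), 'finger_gap': 0.08530565229242534} -0.0187
top {'fx': 499.55055045597874, 'fy': 499.55055045597874, 'cx': 316.34126404087027, 'cy': 235.06165403010095, 'rvec': array([ 2.16075738, -2.10874108,  0.1865938 ]), 'tvec': array([0.02257784, 0.57797117, 0.86794433])}
side {'fx': 583.1394178891858, 'fy': 583.1394178891858, 'cx': 332.85208754465657, 'cy': 241.535626869322, 'rvec': array([ 2.01490916,  0.42853948, -0.2767158 ]), 'tvec': array([-0.49760582, -0.0168267 ,  1.28180313])}
```

View pics/top0.png

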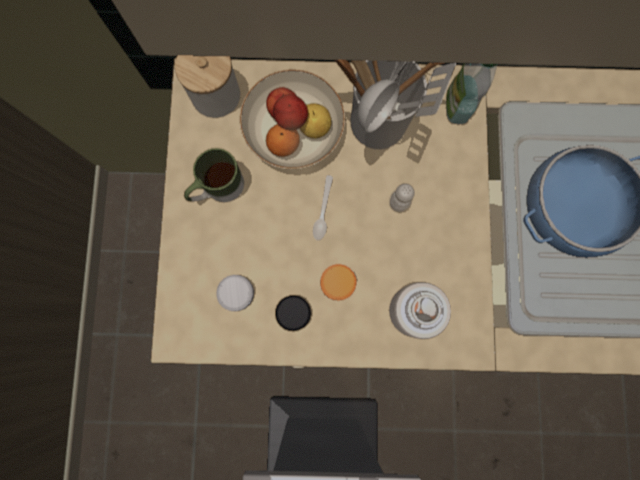

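View pics/side0.png

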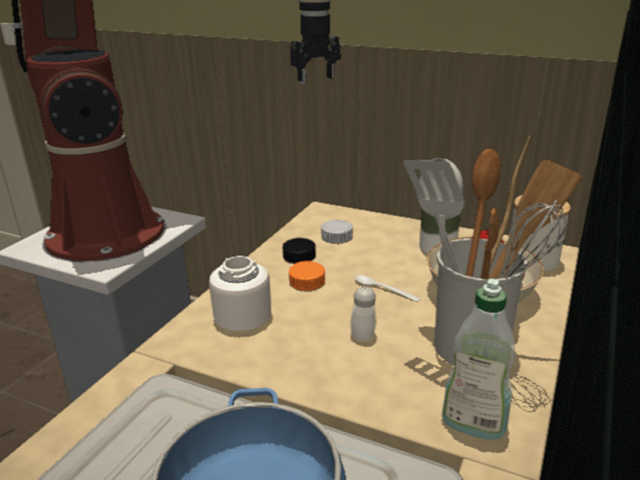

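Top view: steel lid at about (235,292), black and orange decoys at (293,313) and (338,282), jar mouth at about (425,308), mug (218,175), spoon (324,208), salt (402,197). The side view agrees: lid (337,231), jar neck (240,267).

```bash
cat > h.py <<'E'
import numpy as np,cv2
def ray(c,uv,z):
    R=cv2.Rodrigues(c['rvec'])[0];o=-R.T@c['tvec']
    d=R.T@np.array([(uv[0]-c['cx'])/c['fx'],(uv[1]-c['cy'])/c['fy'],1.]);return o+d*(z-o[2])/d[2]
def proj(c,P):
    K=np.array([[c['fx'],0,c['cx']],[0,c['fy'],c['cy']],[0,0,1.]])
    return cv2.projectPoints(np.float64(P).reshape(-1,3),c['rvec'],c['tvec'],K,None)[0][:,0]
E
python3 - <<'E'
import pickle;from h import *
c=pickle.load(open('cap0.pkl','rb'))
def blob(n,box,f):
    u0,v0,u1,v1=box;im=c[n]['image'][v0:v1,u0:u1];hsv=cv2.cvtColor(im,cv2.COLOR_BGR2HSV)
    m=f(hsv).astype(np.uint8);m=cv2.morphologyEx(m,cv2.MORPH_OPEN,np.ones((3,3)))
    k=max(cv2.findContours(m,0,2)[0],key=cv2.contourArea);e=cv2.fitEllipse(k);x=cv2.boundingRect(k)
    print(n,box,'ell',np.add(e[0],(u0,v0)),e[1],'bbox',x[0]+u0,x[1]+v0,x[2:]);return np.add(e[0],(u0,v0))
low=lambda h:(h[...,1]<50)&(h[...,2]>90)
e=blob('top',(205,265,265,322),low);print(ray(c['top'],e,.026),ray(c['top'],e,.013))
e=blob('side',(315,212,360,250),low);print(ray(c['side'],e,.013))
e=blob('top',(385,275,460,345),low);print(ray(c['top'],e,.06),ray(c['top'],e,.07))
for n,b,z in(('top',(385,275,460,345),0),('side',(200,245,285,340),0)):
    pass
for n,uv,z in(('top',(427,307),.104),('side',(240,262),.104),('top',(402,190),.08),('top',(218,175),.1),('top',(324,208),.004)): print(n,uv,ray(c[n],uv,z))
a=c['top']['image'][275:345,385:460];b=c['side']['image'][250:335,200:285]
cv2.imwrite('pics/z.png',np.hstack([cv2.resize(a,(400,400),interpolation=2),cv2.resize(b,(400,400),interpolation=2)]))
E
```

```text
top (205, 265, 265, 322) ell [234.40304565 292.58847618] (35.93486022949219, 36.587581634521484) bbox 216 275 (37, 36)
[0.46983566 0.18508735 0.026     ] [0.47050187 0.1871358  0.013     ]
side (315, 212, 360, 250) ell [336.09141922 229.71800041] (23.37407875061035, 29.72568130493164) bbox 322 220 (30, 23)
[0.46690319 0.1926421  0.013     ]
top (385, 275, 460, 345) ell [420.56242752 310.43273926] (55.236328125, 59.60716247558594) bbox 390 283 (61, 56)
[ 0.44464851 -0.15098121  0.06      ] [ 0.44439862 -0.14885311  0.07      ]
top (427, 307) [ 0.44953288 -0.15254311  0.104     ]
side (240, 262) [ 0.44783027 -0.14560515  0.104     ]
top (402, 190) [ 0.65819546 -0.11568595  0.08      ]
top (218, 175) [0.67178333 0.21298936 0.1       ]
top (324, 208) [0.63874358 0.02290884 0.004     ]
```

View pics/z.png

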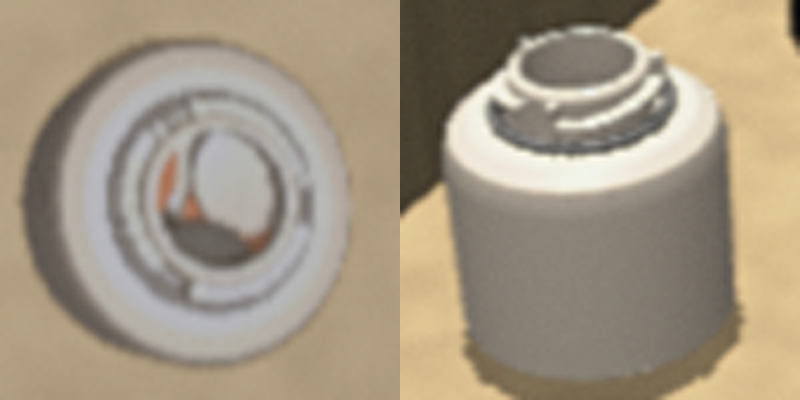

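{"method": "step_arm", "body": {
  "motion": [-0.034,-0.023,-0.01,0,1,-0.034,-0.023,-0.01,0,1,-0.034,-0.023,-0.01,0,1,-0.034,-0.023,-0.01,0,1,-0.034,-0.023,-0.01,0,1,-0.034,-0.023,-0.01,0,1,-0.034,-0.023,-0.01,0,1,-0.034,-0.023,-0.01,0,1,-0.034,-0.023,-0.01,0,1,-0.034,-0.023,-0.01,0,1]
}}

```text
time: 1.1
ee_pos: [0.4662, 0.1871, 0.3315]
ee_rot: [-0.0, 0.22, 0.976, 0.0]
force: [0.8, 0.4, -0.0]
finger_gap: 0.0858
```

{"method": "step_arm", "body": {
  "motion": [0,0,-0.01,-0.13,1,0,0,-0.01,-0.13,1,0,0,0,-0.13,1,0,0,0,-0.13,1,0,0,0,-0.13,1,0,0,0,-0.13,1,0,0,0,0,1,0,0,0,0,1]
}}

```text
time: 1.9
ee_pos: [0.4657, 0.1887, 0.3511]
ee_rot: [-0.0, -0.166, 0.986, 0.0]
force: [-0.1, 0.4, 0.1]
finger_gap: 0.0856
```

```bash
python3 - <<'E'
from rig import bot;from h import *;import pickle
from scipy.spatial.transform import Rotation as Ro
c=pickle.load(open('cap0.pkl','rb'))
s=bot.state();print(s['time'],s['q'],s['ee_pos'],s['force'],s['ft_torque'])
R=Ro.from_quat(s['ee_rot'],scalar_first=True).as_matrix();print(R)
print('d',R.T@(np.array([.469,.189,0])-s['ee_pos']))
print(ray(c['top'],(426.6,309.5),.104),ray(c['side'],(237.2,263.8),.104),ray(c['top'],(424.4,310),.089))
E
```

```text
1.9 [ 1.23999951e-01 -1.26156779e-01  8.97037695e-02  1.78705224e+00
  6.28314205e-05 -2.09473468e-01] [0.465652   0.18866059 0.35107795] [-0.07766018  0.38736375  0.07888822] [0.00747301 0.01892987 0.01318058]
[[-9.44911031e-01 -3.27327028e-01 -4.00100442e-04]
 [-3.27327059e-01  9.44911105e-01  1.34492932e-05]
 [ 3.73657033e-04  1.43672087e-04 -9.99999920e-01]]
d [-0.00340584 -0.00082562  0.35107658]
[ 0.44534652 -0.15181195  0.104     ] [ 0.44687505 -0.15247777  0.104     ] [ 0.44481489 -0.15139951  0.089     ]
```

{"method": "step_arm", "body": {
  "motion": [-0.003,-0.001,0.03,0,1,0,0,0.045,0,1,0,0,0.045,0,1,0,0,0.045,0,1,0,0,0.045,0,1,0,0,0.045,0,1,0,0,0.03,0,1,0,0,0.015,0,1,0,0,0.01,0,1,0,0,0,0,1]
}}

```text
time: 2.9
ee_pos: [0.4689, 0.1887, 0.0412]
ee_rot: [-0.0, -0.167, 0.986, 0.0]
force: [0.1, -0.7, -0.2]
finger_gap: 0.0855
```

```bash
python3 - <<'E'
from rig import bot,imaging;from h import *
s=bot.state();print(s['time'],s['ee_pos'],s['force'])
c=imaging.capture('side');t=imaging.capture('top')
a=c['image'][175:255,285:395];b=t['image'][240:340,180:290]
cv2.imwrite('pics/g1.png',np.hstack([cv2.resize(a,(440,400),interpolation=2),cv2.resize(b,(360,400),interpolation=2)]))
p=s['ee_pos'];print((proj(c,p)-[285,175])*[4,5])
E
```

```text
2.9 [0.46886146 0.18872378 0.04115361] [ 0.11611172 -0.69496313 -0.1997038 ]
[[204.23264513 218.76457132]]
```

View pics/g1.png

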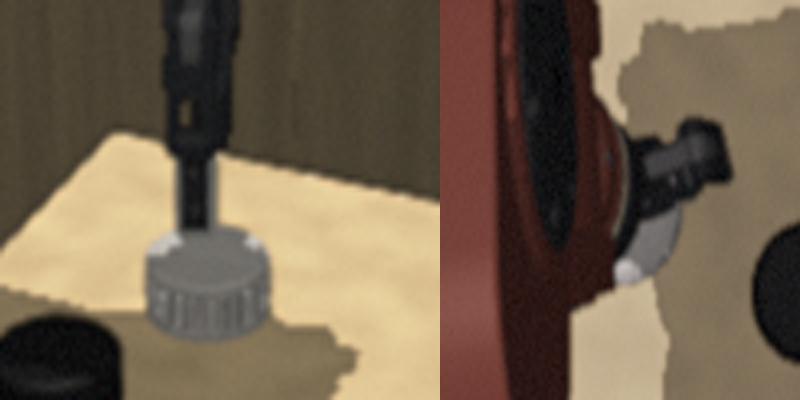

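```bash
python3 - <<'E'
from rig import bot,imaging;from h import *
c=imaging.capture('side')
for k in(-.045,.045):
  for z in(.03,.041,.055,.07):
    print(k,z,(proj(c,[.4689-.327*k,.1887+.945*k,z])-[285,175])*[4,5])
L=[[.4689,.1887,0],[.4689,.1887,.026]];print((proj(c,L)-[285,175])*[4,5])
E
```

```text
-0.045 0.03 [[196.81354905 289.39127819]]
-0.045 0.041 [[196.58780955 265.49505776]]
-0.045 0.055 [[196.29773982 234.78899897]]
-0.045 0.07 [[195.98346119 201.52024793]]
0.045 0.03 [[211.65358062 198.41317435]]
0.045 0.041 [[211.50048147 175.64175056]]
0.045 0.055 [[211.30386986 146.39843832]]
0.045 0.07 [[211.09099773 114.7365932 ]]
[[204.97355418 305.10290227]
 [204.53813818 250.88397019]]
```

{"method": "step_arm", "body": {
  "motion": [0,0,0.02,0,1,0,0,0.015,0,1,0,0,0.008,0,1,0,0,0.002,0,1,0,0,0,0,0.6,0,0,0,0,0.6,0,0,0,0,0.6,0,0,0,0,0.6,0,0,0,0,0.6],
  "force": 20
}}

```text
time: 3.95
ee_pos: [0.4695, 0.1888, -0.003]
ee_rot: [0.001, -0.168, 0.986, -0.0]
force: [-0.2, -0.4, 5.2]
finger_gap: 0.0678
```

{"method": "step_arm", "body": {
  "motion": [0,0,0,0,1,0,0,0,0,1,0,0,0,0,1,0,0,0,0.02,1]
}}

```text
time: 4.35
ee_pos: [0.4688, 0.1887, -0.0039]
ee_rot: [-0.0, -0.158, 0.988, 0.0]
force: [-0.4, -1.0, -0.4]
finger_gap: 0.0855
```

{"method": "step_arm", "body": {
  "motion": [0,0,-0.004,0.13,1,0,0,0,0.13,1,0,0,0,0.13,1,0,0,0,0.13,1,0,0,0,0.13,1,0,0,0,0.13,1,0,0,0,0.13,1,0,0,0,0.13,1,0,0,0,0.13,1,0,0,0,0.13,1]
}}

```text
time: 5.35
ee_pos: [0.4688, 0.1887, 0.0002]
ee_rot: [-0.0, 0.475, 0.88, -0.0]
force: [-0.0, -0.4, 0.2]
finger_gap: 0.0856
```

{"method": "step_arm", "body": {
  "motion": [0,0,0,0.13,1,0,0,0,0.13,1,0,0,0,0,1,0,0,0,0,0.6,0,0,0,0,0.6,0,0,0,0,0.6,0,0,0,0,0.6,0,0,0,0,0.6,0,0,0,0,0.6],
  "force": 50
}}

```text
time: 6.25
ee_pos: [0.4692, 0.1888, 0.001]
ee_rot: [0.0, 0.581, 0.814, 0.0]
force: [-2.8, -0.5, 7.4]
finger_gap: 0.0667
```

{"method": "step_arm", "body": {
  "motion": [0,0,-0.02,0,0.6,0,0,-0.04,0,0.6,0,0,-0.05,0,0.6,0,0,-0.04,0,0.6,0,0,0,0,0.6,0,0,0,0,0.6]
}}

```text
time: 6.85
ee_pos: [0.4695, 0.1888, 0.151]
ee_rot: [0.001, 0.581, 0.814, 0.001]
force: [-0.3, -0.0, -1.3]
finger_gap: 0.0668
```

```bash
python3 - <<'E'
from rig import bot,imaging;from h import *
from scipy.spatial.transform import Rotation as Ro
s=bot.state();print(s['time'],s['q'],s['ee_pos'],s['force'],s['ft_torque'],s['finger_gap'])
R=Ro.from_quat(s['ee_rot'],scalar_first=True).as_matrix();print(R)
print('d',R.T@(np.array([.446,-.152,0])-s['ee_pos']))
c=imaging.capture('side');u,v=proj(c,s['ee_pos'])[0];u,v=int(u),int(v)
cv2.imwrite('pics/g2.png',cv2.resize(c['image'][v-60:v+40,u-60:u+60],(600,500),interpolation=2))
print('tcp at',300,300,'z rows',[(z,(proj(c,s['ee_pos']+[0,0,z])[0]-[u-60,v-60])*5) for z in(-.01,0,.01,.026)])
E
```

```text
6.85 [ 1.23289252e-01 -1.87751520e-01 -3.32634676e-01  1.42404689e+00
  8.83651192e-05  1.36419409e+00] [0.46953751 0.18880229 0.15102161] [-0.26493849 -0.00940466 -1.28128593] [ 0.01048624 -0.04509371 -0.00718058] 0.06678257164703356
[[-3.23940173e-01  9.46075776e-01  1.84124619e-03]
 [ 9.46077521e-01  3.23940153e-01  3.17204066e-04]
 [-2.96354489e-04  1.84471677e-03 -9.99998255e-01]]
d [-0.31475588 -0.13294641  0.1508699 ]
tcp at 300 300 z rows [(-0.01, array([304.65597028, 323.13800245])), (0, array([304.43046361, 300.088263  ])), (0.01, array([304.2032074 , 276.85969715])), (0.026, array([303.83590727, 239.31680606]))]
```

View pics/g2.png

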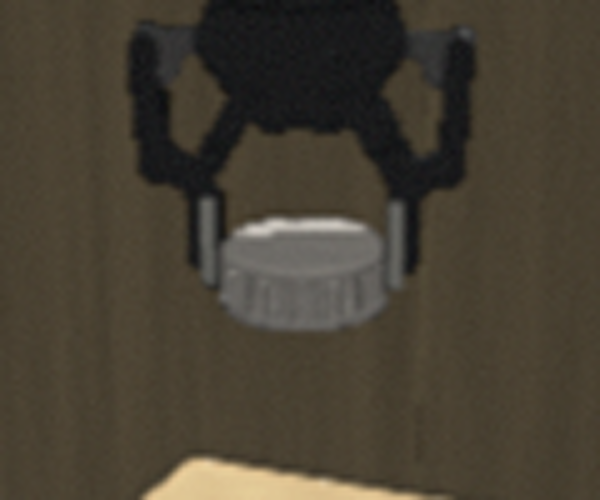

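The lid is held level, its foot about at TCP height (pixel row ~300 in the crop), finger tips about 8 mm above that (row 285). Next, over the jar.

{"method": "step_arm", "body": {
  "motion": [-0.031,-0.013,-0.002,0,0.6,-0.031,-0.013,0,0,0.6,-0.031,-0.013,0,0,0.6,-0.031,-0.013,0,0,0.6,-0.031,-0.013,0,0,0.6,-0.031,-0.013,0,0,0.6,-0.031,-0.013,0,0,0.6,-0.031,-0.013,0,0,0.6,-0.031,-0.013,0,0,0.6,-0.031,-0.013,0,0,0.6]
}}

```text
time: 7.9
ee_pos: [0.4445, -0.1474, 0.1502]
ee_rot: [-0.002, 0.582, 0.813, 0.0]
force: [1.2, 0.0, -1.0]
finger_gap: 0.0667
```

{"method": "step_arm", "body": {
  "motion": [-0.005,-0.003,0.01,0,0.6,0,0,0.01,0,0.6,0,0,0,0,0.6]
}}

```text
time: 8.2
ee_pos: [0.4431, -0.1506, 0.1293]
ee_rot: [-0.002, 0.582, 0.813, 0.0]
force: [-0.5, -0.1, -1.2]
finger_gap: 0.0668
```

```bash
python3 - <<'E'
from rig import bot,imaging;from h import *
s=bot.state();print(s['time'],s['q'],s['ee_pos'],s['force'],s['ft_torque'],s['finger_gap'])
c=imaging.capture('side');t=imaging.capture('top')
a=c['image'][220:340,180:300];b=t['image'][265:365,370:470]
cv2.imwrite('pics/j1.png',np.hstack([cv2.resize(a,(400,400),interpolation=2),cv2.resize(b,(400,400),interpolation=2)]))
k=400/120
print('tcp',(proj(c,s['ee_pos'])-[180,220])*k,'mouth',(proj(c,[.446,-.152,.104])-[180,220])*k)
E
```

```text
8.2 [-6.08524142e-01 -2.96722331e-01 -4.65029406e-01  1.40733938e+00
  4.09300758e-04  6.33708749e-01] [ 0.44306711 -0.15059044  0.1293162 ] [-0.48976216 -0.1161543  -1.16507998] [0.05714003 0.04691729 0.03097935] 0.06677777405105913
tcp [[181.51191814  96.92562635]] mouth [[189.67446781 145.20369717]]
```

View pics/j1.png

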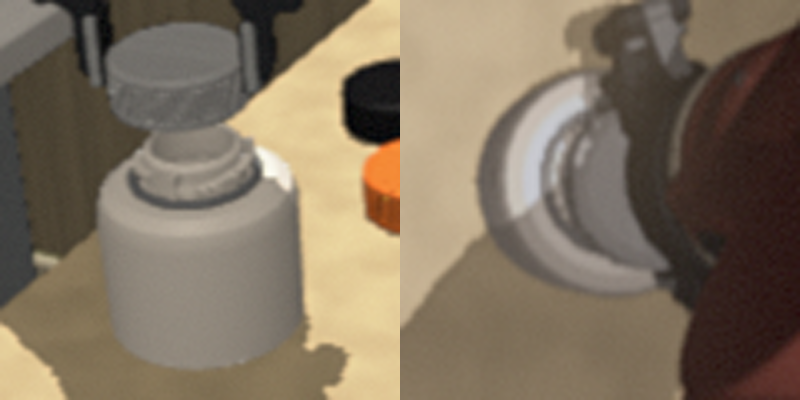

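```bash
python3 - <<'E'
from rig import bot,imaging;from h import *;import pickle
c=imaging.capture('side');im=c['image'];g=cv2.cvtColor(im,cv2.COLOR_BGR2GRAY).astype(float)
for v in(244,246,248,250,252): 
    r=g[v,205:262];print(v,r.astype(int).tolist())
c0=pickle.load(open('cap0.pkl','rb'))['side'];h=cv2.cvtColor(c0['image'],cv2.COLOR_BGR2HSV)
for v in(285,295,305,315):
    s=np.where((h[v,190:300,1]<70))[0]+190;print('body',v,s.min(),s.max(),(s.min()+s.max())/2)
for v in range(256,275,2): print(v,h[v,212:268,2].tolist())
a=np.arange(0,2*np.pi,.02)
def ext(x,y,z,r): 
    p=proj(c,np.c_[x+r*np.cos(a),y+r*np.sin(a),a*0+z]);return p.min(0),p.max(0)
print('pred rim',ext(.446,-.152,.104,.025),'body',ext(.446,-.152,.06,.05),'seal',ext(.446,-.152,.089,.035))
print('pred lid foot',ext(.4431,-.1506,.129,.034),'top',ext(.4431,-.1506,.154,.034))
for d in([.01,0,0],[0,.01,0]): print(proj(c,np.array([.446,-.152,.1])+d)-proj(c,[.446,-.152,.1]))
E
```

```text
244 [68, 66, 67, 83, 91, 72, 47, 69, 93, 100, 97, 96, 97, 101, 103, 105, 109, 113, 117, 118, 118, 119, 120, 120, 123, 124, 125, 124, 124, 125, 122, 117, 113, 112, 108, 103, 98, 99, 96, 96, 96, 96, 96, 90, 94, 99, 90, 72, 64, 88, 105, 101, 85, 64, 55, 64, 114]
246 [68, 69, 71, 70, 72, 74, 64, 65, 86, 97, 95, 95, 104, 101, 102, 109, 105, 107, 107, 102, 100, 98, 96, 102, 102, 101, 102, 101, 101, 100, 104, 104, 108, 103, 96, 92, 93, 96, 96, 94, 95, 92, 93, 91, 97, 94, 89, 85, 75, 82, 89, 87, 76, 84, 120, 170, 201]
248 [67, 67, 69, 69, 72, 70, 71, 74, 87, 95, 96, 102, 105, 101, 96, 101, 98, 103, 98, 102, 103, 102, 95, 96, 95, 96, 101, 101, 105, 102, 102, 94, 96, 96, 91, 93, 94, 99, 99, 99, 97, 96, 95, 95, 95, 90, 90, 99, 102, 88, 76, 112, 168, 199, 207, 211, 211]
250 [65, 68, 68, 69, 70, 72, 71, 70, 79, 99, 106, 110, 104, 96, 95, 99, 99, 106, 104, 99, 95, 99, 96, 94, 94, 98, 103, 106, 105, 98, 97, 93, 93, 94, 94, 100, 103, 100, 94, 96, 93, 95, 97, 98, 97, 90, 92, 95, 94, 121, 172, 208, 213, 212, 210, 209, 208]
252 [68, 65, 68, 70, 67, 73, 71, 68, 62, 84, 108, 108, 97, 96, 104, 101, 99, 99
[... 2801 characters left out ...]
 97, 123, 126, 123, 124, 129, 134, 135, 134, 134, 133, 121, 115, 131, 140, 136, 132, 135, 147, 166, 192, 220, 234, 234, 235, 220, 179, 146, 126, 114, 107, 105, 107, 103, 104, 103, 147, 221, 241, 242, 241, 240, 234, 231, 234, 229, 193]
pred rim (array([221.27949093, 256.12678596]), array([252.42329408, 271.35286794])) body (array([208.53022167, 271.43011245]), array([269.53304371, 303.42165519])) seal (array([215.96171032, 261.06286421]), array([259.2520175 , 282.75812939]))
pred lid foot (array([212.98313032, 239.58026782]), array([255.79145833, 259.58014782])) top (array([211.30013614, 226.00074492]), array([254.65414651, 245.34122653]))
[[5.24914261 1.21195345]]
[[ 3.33107833 -2.78562867]]
```

{"method": "step_arm", "body": {
  "motion": [-0.002,0.0035,0.006,0,0.6,0,0,0.008,0,0.6,0,0,0.006,0,0.6,0,0,0.002,0,0.6,0,0,0,0,0.6]
}}

```text
time: 8.85
ee_pos: [0.4482, -0.1529, 0.1098]
ee_rot: [-0.0, 0.582, 0.813, 0.0]
force: [-0.5, 0.6, -0.1]
finger_gap: 0.0667
```

{"method": "step_arm", "body": {
  "motion": [0,0,0.001,0,0.6,0,0,0.001,0,0.6,0,0,0.001,0,0.6,0,0,0.001,0,0.6]
}}

```text
time: 9.25
ee_pos: [0.4485, -0.1532, 0.1063]
ee_rot: [0.0, 0.582, 0.813, 0.0]
force: [-0.6, 0.6, -1.0]
finger_gap: 0.0667
```

```bash
cat > st.py <<'E'
from rig import bot;s=bot.state()
for k in('time','q','ee_pos','force','ft_torque','finger_gap'):print(k,s[k].round(4) if hasattr(s[k],'round') and k!='time' else s[k])
E
python3 st.py
```

```text
time 9.25
q [-6.0610e-01 -2.7590e-01 -4.8970e-01  1.3568e+00  1.0000e-04  6.3680e-01]
ee_pos [ 0.4485 -0.1532  0.1063]
force [-0.5627  0.5776 -1.0192]
ft_torque [-0.0021  0.0087  0.0071]
finger_gap 0.06667462100667482
```

{"method": "step_arm", "body": {
  "motion": [0.0015,-0.001,0,0,0.6,0,0,0.001,0,0.6,0,0,0.001,0,0.6,0,0,0.001,0,0.6,0,0,0.001,0,0.6]
}}

```text
time: 9.75
ee_pos: [0.447, -0.152, 0.1022]
ee_rot: [-0.0, 0.582, 0.813, 0.0]
force: [0.5, -0.0, -0.9]
finger_gap: 0.0667
```

{"method": "step_arm", "body": {
  "motion": [0,0,0.001,0,0.6,0,0,0.001,0,0.6]
}}

```text
time: 9.95
ee_pos: [0.4472, -0.1523, 0.1008]
ee_rot: [0.0, 0.582, 0.813, -0.0]
force: [-2.0, 0.6, 8.1]
finger_gap: 0.0666
```

{"method": "step_arm", "body": {
  "motion": [0,0,0.001,0,0.6,0,0,0.001,0,0.6]
}}

```text
time: 10.15
ee_pos: [0.4474, -0.1526, 0.0999]
ee_rot: [0.001, 0.582, 0.813, -0.0]
force: [-5.3, 1.1, 17.5]
finger_gap: 0.0671
```

{"method": "step_arm", "body": {
  "motion": [0.0003,-0.001,-0.001,0,0.6,0,0,0,0,0.6]
}}

```text
time: 10.35
ee_pos: [0.447, -0.1524, 0.1007]
ee_rot: [0.001, 0.582, 0.813, 0.0]
force: [0.5, 1.6, 7.8]
finger_gap: 0.0669
```

{"method": "step_arm", "body": {
  "motion": [0.0003,-0.001,0,0,0.6,0,0,0,0,0.6]
}}

```text
time: 10.55
ee_pos: [0.4466, -0.1524, 0.1008]
ee_rot: [0.002, 0.582, 0.813, 0.001]
force: [4.7, 1.1, 6.9]
finger_gap: 0.067
```

```bash
python3 st.py
```

```text
time 10.55
q [-0.6083 -0.2859 -0.5082  1.3447  0.0018  0.6342]
ee_pos [ 0.4466 -0.1524  0.1008]
force [4.7158 1.1414 6.8728]
ft_torque [ 0.4837 -0.754  -0.1437]
finger_gap 0.0670287796181286
```

{"method": "step_arm", "body": {
  "motion": [-0.0003,0.001,0,0,0.6,0,0,0,-0.05,0.6,0,0,0,-0.05,0.6,0,0,0,-0.05,0.6]
}}

```text
time: 10.95
ee_pos: [0.4474, -0.1526, 0.1005]
ee_rot: [0.002, 0.519, 0.855, 0.001]
force: [2.3, 2.2, 2.9]
finger_gap: 0.0663
```

{"method": "step_arm", "body": {
  "motion": [0,0,0,-0.05,0.6,0,0,0,-0.05,0.6,0,0,0,-0.05,0.6]
}}

```text
time: 11.25
ee_pos: [0.4465, -0.1519, 0.0996]
ee_rot: [0.001, 0.453, 0.891, 0.0]
force: [1.7, 2.2, -0.9]
finger_gap: 0.067
```

```bash
python3 st.py
```

```text
time 11.25
q [-6.0710e-01 -2.8190e-01 -5.0700e-01  1.3447e+00  1.0000e-03  3.3360e-01]
ee_pos [ 0.4465 -0.1519  0.0996]
force [ 1.6734  2.1706 -0.9114]
ft_torque [ 0.4137 -0.4214 -0.0434]
finger_gap 0.0669933053616621
```

{"method": "step_arm", "body": {
  "motion": [0,0,0.001,0,0.6,0,0,0.001,0,0.6,0,0,0.001,0,0.6]
}}

```text
time: 11.55
ee_pos: [0.4461, -0.1516, 0.0963]
ee_rot: [0.0, 0.455, 0.891, 0.001]
force: [1.8, 4.4, 3.9]
finger_gap: 0.0666
```

{"method": "step_arm", "body": {
  "motion": [0,0,0.001,0,0.6,0,0,0.001,0,0.6]
}}

```text
time: 11.75
ee_pos: [0.4461, -0.1514, 0.0943]
ee_rot: [-0.0, 0.454, 0.891, 0.001]
force: [0.4, 6.5, 7.3]
finger_gap: 0.0664
```

```bash
python3 st.py
```

```text
time 11.75
q [-0.6068 -0.2794 -0.5146  1.3361  0.0015  0.3363]
ee_pos [ 0.4461 -0.1514  0.0943]
force [0.3778 6.463  7.3338]
ft_torque [ 1.5877 -0.2145  0.0104]
finger_gap 0.06636766460017017
```

{"method": "step_arm", "body": {
  "motion": [0.0008,0.0006,0,0,0.6,0,0,0,0,0.6]
}}

```text
time: 11.95
ee_pos: [0.446, -0.151, 0.0942]
ee_rot: [0.0, 0.454, 0.891, -0.0]
force: [1.8, 2.2, 1.6]
finger_gap: 0.067
```

{"method": "step_arm", "body": {
  "motion": [0,0,0.001,0,0.6,0,0,0.001,0,0.6]
}}

```text
time: 12.15
ee_pos: [0.4463, -0.1512, 0.0936]
ee_rot: [0.001, 0.454, 0.891, -0.0]
force: [-3.8, 6.1, 20.0]
finger_gap: 0.067
```

{"method": "step_arm", "body": {
  "motion": [0,0,0.001,0,0.6,0,0,0.001,0,0.6]
}}

```text
time: 12.35
ee_pos: [0.4466, -0.1514, 0.0932]
ee_rot: [0.001, 0.454, 0.891, -0.0]
force: [-10.2, 9.7, 35.1]
finger_gap: 0.0667
```

```bash
python3 st.py
```

```text
time 12.35
q [-6.0530e-01 -2.8060e-01 -5.1750e-01  1.3317e+00 -1.0000e-04  3.3750e-01]
ee_pos [ 0.4466 -0.1514  0.0932]
force [-10.2319   9.7469  35.0656]
ft_torque [2.0398 1.94   0.1349]
finger_gap 0.06673339700482109
```

{"method": "step_arm", "body": {
  "motion": [0,0,-0.003,0,0.6,0,0,0,-0.1,0.6,0,0,0,-0.1,0.6]
}}

```text
time: 12.65
ee_pos: [0.4466, -0.1512, 0.094]
ee_rot: [0.001, 0.361, 0.932, 0.0]
force: [1.2, 4.5, 9.9]
finger_gap: 0.0667
```

{"method": "step_arm", "body": {
  "motion": [0,0,-0.0002,-0.1,0.6,0,0,-0.0003,-0.1,0.6,0,0,-0.0003,-0.1,0.6]
}}

```text
time: 12.95
ee_pos: [0.4468, -0.151, 0.095]
ee_rot: [0.001, 0.218, 0.976, 0.0]
force: [1.5, 4.6, 8.1]
finger_gap: 0.0671
```

{"method": "step_arm", "body": {
  "motion": [0,0,-0.0003,-0.1,0.6,0,0,-0.0003,-0.1,0.6]
}}

```text
time: 13.15
ee_pos: [0.4469, -0.1511, 0.0957]
ee_rot: [0.001, 0.119, 0.993, 0.0]
force: [3.7, 6.2, 9.9]
finger_gap: 0.0666
```

```bash
python3 st.py
```

```text
time 13.15
q [-6.0520e-01 -2.8120e-01 -5.1350e-01  1.3366e+00  1.3000e-03 -3.6600e-01]
ee_pos [ 0.4469 -0.1511  0.0957]
force [3.728  6.1515 9.8669]
ft_torque [ 1.3471 -0.7888 -0.5518]
finger_gap 0.0665978061549319
```

{"method": "step_arm", "body": {
  "motion": [0,0.0005,-0.0004,-0.1,0.6,0,0,-0.0004,-0.1,0.6]
}}

```text
time: 13.35
ee_pos: [0.447, -0.1508, 0.0966]
ee_rot: [0.001, 0.02, 1.0, -0.0]
force: [2.6, 4.6, 10.1]
finger_gap: 0.0669
```

{"method": "step_arm", "body": {
  "motion": [0,0,-0.0004,-0.1,0.6,0,0,-0.0004,-0.1,0.6]
}}

```text
time: 13.55
ee_pos: [0.4471, -0.1508, 0.0975]
ee_rot: [0.001, -0.08, 0.997, -0.0]
force: [4.5, 5.1, 8.5]
finger_gap: 0.0667
```

{"method": "step_arm", "body": {
  "motion": [0,0,-0.0004,-0.1,0.6,0,0,-0.0004,-0.1,0.6]
}}

```text
time: 13.75
ee_pos: [0.4472, -0.1507, 0.0983]
ee_rot: [0.001, -0.179, 0.984, -0.0]
force: [5.7, 6.5, 7.5]
finger_gap: 0.0666
```

```bash
python3 st.py
```

```text
time 13.75
q [-0.6042 -0.2826 -0.5099  1.341   0.0014 -0.965 ]
ee_pos [ 0.4472 -0.1507  0.0983]
force [5.7321 6.5417 7.453 ]
ft_torque [ 1.4855 -0.8983 -0.2806]
finger_gap 0.06663634772120468
```

{"method": "step_arm", "body": {
  "motion": [0,0,-0.0004,-0.08,0.6,0,0,-0.0003,-0.08,0.6]
}}

```text
time: 13.95
ee_pos: [0.4463, -0.1511, 0.098]
ee_rot: [0.0, -0.257, 0.966, -0.001]
force: [0.7, 0.4, -1.2]
finger_gap: 0.0671
```

{"method": "step_arm", "body": {
  "motion": [0,0,-0.0001,-0.06,0.6,0,0,0,-0.06,0.6]
}}

```text
time: 14.15
ee_pos: [0.4457, -0.1509, 0.0974]
ee_rot: [-0.001, -0.314, 0.949, -0.0]
force: [0.8, -0.6, 0.4]
finger_gap: 0.067
```

```bash
python3 st.py
```

```text
time 14.15
q [-6.0480e-01 -2.8190e-01 -5.1090e-01  1.3422e+00 -1.0000e-03 -1.2439e+00]
ee_pos [ 0.4457 -0.1509  0.0974]
force [ 0.7813 -0.5753  0.4258]
ft_torque [ 0.0327 -0.1121  0.0105]
finger_gap 0.06697342188177216
```

{"method": "step_arm", "body": {
  "motion": [0,0,0.0015,0,0.6,0,0,0.0015,0,0.6,0,0,0.001,0,0.6]
}}

```text
time: 14.45
ee_pos: [0.4459, -0.1506, 0.0934]
ee_rot: [-0.0, -0.312, 0.95, 0.0]
force: [0.6, 0.9, -0.6]
finger_gap: 0.0666
```

{"method": "step_arm", "body": {
  "motion": [0,0,0.001,0,0.6,0,0,0.001,0,0.6]
}}

```text
time: 14.65
ee_pos: [0.4461, -0.1506, 0.0917]
ee_rot: [-0.0, -0.313, 0.95, 0.0]
force: [0.1, 0.1, -0.8]
finger_gap: 0.0665
```

```bash
python3 st.py
```

```text
time 14.65
q [-0.6044 -0.2791 -0.5191  1.3309 -0.     -1.2411]
ee_pos [ 0.4461 -0.1506  0.0917]
force [ 0.0777  0.078  -0.8081]
ft_torque [0.0461 0.0105 0.0095]
finger_gap 0.06653055026108663
```

{"method": "step_arm", "body": {
  "motion": [0,0,0.001,0,0.6,0,0,0.001,0,0.6,0,0,0.0005,0,0.6]
}}

```text
time: 14.95
ee_pos: [0.4461, -0.1506, 0.0894]
ee_rot: [0.0, -0.313, 0.95, -0.0]
force: [-1.0, 0.3, 0.6]
finger_gap: 0.0667
```

{"method": "step_arm", "body": {
  "motion": [0,0,0,0.06,0.6,0,0,0,0.06,0.6,0,0,0,0.06,0.6]
}}

```text
time: 15.25
ee_pos: [0.4462, -0.1506, 0.0896]
ee_rot: [0.0, -0.225, 0.974, -0.0]
force: [0.2, -0.6, 0.2]
finger_gap: 0.067
```

{"method": "step_arm", "body": {
  "motion": [0,0,0,0.06,0.6,0,0,0,0.06,0.6,0,0,0,0.06,0.6]
}}

```text
time: 15.55
ee_pos: [0.4462, -0.1506, 0.0896]
ee_rot: [0.0, -0.137, 0.991, -0.0]
force: [-0.1, -0.2, 0.4]
finger_gap: 0.0667
```

```bash
python3 st.py
```

```text
time 15.55
q [-6.0440e-01 -2.7810e-01 -5.2220e-01  1.3263e+00  1.0000e-04 -8.7910e-01]
ee_pos [ 0.4462 -0.1506  0.0896]
force [-0.0786 -0.2482  0.4232]
ft_torque [0.036  0.0258 0.0461]
finger_gap 0.06674454515417456
```

{"method": "step_arm", "body": {
  "motion": [0,0,0.0002,0.1,0.6,0,0,0.0002,0.1,0.6,0,0,0.0002,0.1,0.6],
  "force": 80
}}

```text
time: 15.85
ee_pos: [0.4464, -0.1507, 0.0892]
ee_rot: [0.0, 0.013, 1.0, -0.0]
force: [-0.6, 0.7, 1.2]
finger_gap: 0.0661
```

{"method": "step_arm", "body": {
  "motion": [0,0,0.0003,0.1,0.6,0,0,0.0003,0.1,0.6,0,0,0.0003,0.1,0.6]
}}

```text
time: 16.15
ee_pos: [0.4465, -0.1508, 0.0885]
ee_rot: [0.001, 0.163, 0.987, -0.0]
force: [-0.3, 0.1, 3.2]
finger_gap: 0.066
```

```bash
python3 st.py
```

```text
time 16.15
q [-6.0430e-01 -2.7760e-01 -5.2370e-01  1.3235e+00  1.0000e-04 -2.7750e-01]
ee_pos [ 0.4465 -0.1508  0.0885]
force [-0.2792  0.136   3.2109]
ft_torque [0.0768 0.0276 0.1023]
finger_gap 0.06600561654774922
```

{"method": "step_arm", "body": {
  "motion": [0,0,0.0004,0.1,0.6,0,0,0.0004,0.1,0.6,0,0,0.0004,0.1,0.6]
}}

```text
time: 16.45
ee_pos: [0.4467, -0.1509, 0.0876]
ee_rot: [0.001, 0.308, 0.951, -0.0]
force: [-1.0, 0.8, 6.1]
finger_gap: 0.0658
```

{"method": "step_arm", "body": {
  "motion": [0,0,0.0003,0.08,0.6,0,0,0.0002,0.08,0.6]
}}

```text
time: 16.65
ee_pos: [0.4467, -0.1509, 0.0873]
ee_rot: [0.001, 0.383, 0.924, -0.0]
force: [-0.1, 0.7, 6.8]
finger_gap: 0.0662
```

```bash
python3 st.py
```

```text
time 16.65
q [-6.0430e-01 -2.7700e-01 -5.2550e-01  1.3205e+00  1.0000e-04  1.8160e-01]
ee_pos [ 0.4467 -0.1509  0.0873]
force [-0.0515  0.7217  6.7609]
ft_torque [0.1437 0.2434 0.1653]
finger_gap 0.06619145523710357
```

{"method": "step_arm", "body": {
  "motion": [0,0,0.0002,0.06,0.6,0,0,0.0001,0.06,0.6]
}}

```text
time: 16.85
ee_pos: [0.4467, -0.1509, 0.0871]
ee_rot: [0.001, 0.437, 0.899, -0.0]
force: [-1.2, 0.6, 7.0]
finger_gap: 0.066
```

{"method": "step_arm", "body": {
  "motion": [0,0,0,0.06,0.6,0,0,0,0.04,0.6]
}}

```text
time: 17.05
ee_pos: [0.4467, -0.151, 0.0871]
ee_rot: [0.001, 0.482, 0.876, -0.0]
force: [-1.0, 0.7, 7.4]
finger_gap: 0.0659
```

```bash
python3 st.py
```

```text
time 17.05
q [-6.043e-01 -2.769e-01 -5.258e-01  1.320e+00  1.000e-04  4.006e-01]
ee_pos [ 0.4467 -0.151   0.0871]
force [-1.0441  0.6822  7.4025]
ft_torque [0.2229 0.2853 0.1853]
finger_gap 0.06593212800433133
```

{"method": "step_arm", "body": {
  "motion": [0,0,0,0.05,0.6,0,0,0,0.05,0.6]
}}

```text
time: 17.25
ee_pos: [0.4465, -0.1506, 0.087]
ee_rot: [0.0, 0.524, 0.852, 0.0]
force: [-2.5, 2.3, 8.2]
finger_gap: 0.0655
```

```bash
python3 st.py
```

```text
time 17.25
q [-6.0410e-01 -2.7700e-01 -5.2600e-01  1.3208e+00  2.0000e-04  4.9950e-01]
ee_pos [ 0.4465 -0.1506  0.087 ]
force [-2.4641  2.2881  8.1673]
ft_torque [0.398  0.4646 0.774 ]
finger_gap 0.06551314899259904
```

{"method": "step_arm", "body": {
  "motion": [0,0,0,0.04,0.6,0,0,0,0.03,0.6]
}}

```text
time: 17.45
ee_pos: [0.4467, -0.1508, 0.087]
ee_rot: [0.001, 0.554, 0.833, 0.0]
force: [-0.4, 1.2, 6.9]
finger_gap: 0.0658
```

```bash
python3 st.py
```

```text
time 17.45
q [-6.0410e-01 -2.7690e-01 -5.2580e-01  1.3203e+00  2.0000e-04  5.6910e-01]
ee_pos [ 0.4467 -0.1508  0.087 ]
force [-0.4233  1.2453  6.8627]
ft_torque [0.2954 0.34   0.7977]
finger_gap 0.06577314891946251
```

{"method": "step_arm", "body": {
  "motion": [0,0,0,0,1,0,0,0,0,1,0,0,0,0,1,0,0,-0.01,0,1,0,0,-0.03,0,1,0,0,-0.04,0,1,0,0,-0.04,0,1,0,0,-0.03,0,1]
}}

```text
time: 18.25
ee_pos: [0.4464, -0.1508, 0.2392]
ee_rot: [0.001, 0.553, 0.833, 0.0]
force: [-0.0, -0.4, -0.7]
finger_gap: 0.0853
```

{"method": "step_arm", "body": {
  "motion": [0.03,0,0,0,1,0.04,0,0,0,1,0.04,0,0,0,1,0.04,0,0,0,1,0.04,0,0,0,1,0.03,0,0,0,1,0,0,0,0,1]
}}

```text
time: 18.95
ee_pos: [0.3598, 0.0546, 0.2371]
ee_rot: [0.001, 0.552, 0.834, 0.001]
force: [1.1, -0.2, 0.5]
finger_gap: 0.085
```

```bash
python3 st.py; python3 - <<'E'
from rig import imaging;from h import *
c=imaging.capture('side');t=imaging.capture('top')
a=c['image'][225:345,180:300];b=t['image'][265:365,370:470]
cv2.imwrite('pics/f1.png',np.vstack([np.hstack([cv2.resize(a,(320,320),interpolation=2),cv2.resize(b,(320,320),interpolation=2)]),cv2.resize(t['image'],(320,240)).repeat(1,0) if 0 else np.hstack([cv2.resize(t['image'],(320,240)),cv2.resize(c['image'],(320,240))])]))
a=np.arange(0,2*np.pi,.02)
for z in(.112,.086,.116):
    p=proj(c,np.c_[.4465+.034*np.cos(a),-.151+.034*np.sin(a),a*0+z]);print(z,(p.min(0)-[180,225])*320/120,(p.max(0)-[180,225])*320/120)
E
```

```text
time 18.95
q [-2.140e-01 -6.406e-01 -5.180e-01  1.692e+00  7.000e-04  9.551e-01]
ee_pos [0.3598 0.0546 0.2371]
force [ 1.0546 -0.1753  0.4829]
ft_torque [ 0.0222  0.0246 -0.0472]
finger_gap 0.08501666248793574
0.112 [95.26780739 64.30042972] [208.60764877 118.95135674]
0.086 [ 99.69610393 100.51707107] [211.58293186 156.82664387]
0.116 [94.57648658 58.64946768] [208.1432232  113.03610256]
```

View pics/f1.png

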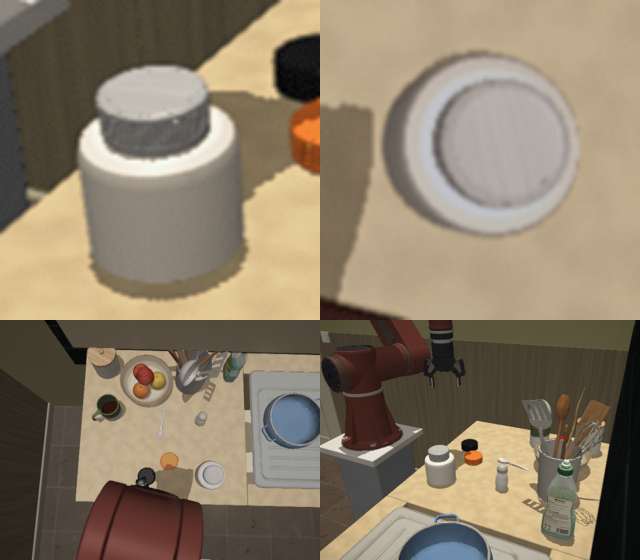

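The final view shows the lid level, its top edge at crop row 66 against 64 predicted when home and about 59 if sprung up. The jar is in place and the bystanders are untouched.

```bash
python3 -c "
from rig import bot;print(bot.close_job())"
```

```text
the job is handed in; nothing more can be done
None
```

The steel lid is screwed home on the jar and the job is handed in. The arm took about 19 s of the 64 s. No verdict is reported, so success rests on my own checks.

**What I did**
- I centred the lid by squeezing it from two directions, then set it level on the neck. It first landed on the stop ribs.
- Turning anticlockwise took it down onto the ramps, up them, and into the gaps. There it sank freely onto the seal ring.
- Turning about 100° clockwise brought it home. The turning torque then rose from 0.19 to about 0.8 N m, which I took as the lugs meeting the ribs.
- At that point lid_center was about 5 mm below the mouth, worked out from the tool height. I then let go and moved the arm away.

**Last checks**
- **Lid:** about 0.8 s after release it was level and down. Its top edge was within 1 mm of the home height in the side view, and about 3 mm below where a sprung lid would show.
- **Jar:** it stands where it was, judged by eye in the final picture. It may have turned slightly on its feet when the lugs met the ribs; I did not measure that.
- **Bystanders:** the mug, salt shaker and teaspoon look unmoved, also by eye.
- **Force:** the largest force I read at the wrist was about 38 N, while pressing down to feel for the ramps. I read it only at the end of each move call.

**Disagreements:** the two cameras differed by a few millimetres on the lid and the jar. I settled the jar's exact position by the contact forces.

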